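Prop up the lid of the chuck case

TASK

Raise the lid of the plywood chuck case by its bow handle, then press the knuckle of its folding stay past straight until it rests fully home on its stop, so that the lid stays up unaided. Do not force the stay, and leave the bowl, the mallet and the bottle where they are.

Things in the scene. Friction and masses are not known exactly. Their poses are not given: they have to be found in the camera images.
- case: Plywood chuck case screwed to the bench, 220 mm long (its x), 170 mm deep (its y), 130 mm high, walls 8 mm, a lathe chuck lying in it. Origin at the centre of its underside; z up. Lid hinged along the upper edge of the +y side; the lid's free edge with the handle is on the -y side.
- hinge (a point): Middle of the lid's hinge axis on the case's +y upper edge, 130 mm above the bench; the axis runs along the case's x. Axes as the case's; does not move. The lid is a 10 mm plywood panel of about 0.7 kg, 170 mm from hinge to free edge.
- bow (a point): Middle of the lid's bow handle: steel bar 12 mm thick, 100 mm long, parallel to the hinge, held out from the lid's free edge in the lid's plane by a 12 mm post at each end, 38 mm clear between bar and edge. 214 mm from the hinge axis; 136 mm above the bench when shut. Turns with the lid: x along the bar, -y from hinge to bar.
- lid (a joint): Lid angle, rad: 0 shut, 1.31 at its upper stop (75 deg, short of upright). A strong soft-close damper (8 N m per rad/s) resists quick motion: raised in 5 s it takes about 13 N at the handle. Let go unlocked at the top, it sinks shut by itself: below 70 deg in about 5 s, 60 deg in about 10 s, shut in about 20 s. It holds up only when the stay is locked.
- stay_lower: Lower bar of the folding stay inside the case near its +x end: steel, 82 mm from foot pivot to knuckle. Origin on the fixed foot pivot's axis (parallel to the hinge, 100 mm from it towards the case's -y, 20 mm lower), at mid-length of the case. It carries the equal upper bar, whose sprung end is pinned under the lid.
- knuckle (a point): Centre of the stay's knuckle, a steel roller 26 mm across, 45 mm long, parallel to the hinge, 57 mm towards the case's +x from mid-length. Moves on an 82 mm radius about the foot pivot: folded down in the case when shut; swings out (-y) and up as the lid rises, to 61 mm above the rim. Press it from its -y upper side, best with closed fingers leaning some 45 deg, gripper body away from the lid.
- stay_upper (a joint): Knuckle angle, rad: 0 folded (lid shut), growing as the stay straightens; 2.26 when the lid meets its upper stop, 2.64 straight, 2.80 on its stop (locked). Pressing the knuckle towards +y and down round its circle lifts the lid to its stop, then meets about 4 N of spring and snaps past straight, some 20 mm on.
- bowl_mid (a point): Centre of a turned wooden bowl, 124 mm across, 55 mm high, bystander.
- mallet_mid (a point): Centre (100 mm up) of a wooden carver's mallet standing on its head, 88 mm across, 205 mm high, bystander.
- finish_mid (a point): Centre of an amber glass bottle, 64 mm across, 150 mm high, bystander.

How it is judged (in metres and radians):
On the way, in this order (a step that is already met when the one before it is completed fails the run):
1. the lid is raised past 57 degrees with the fingers on its handle (value of joint lid above 1 rad and contact force between the fingers and lid above 0.5 N), for 0.1 s.
2. the stay is pressed past straight onto its stop, lid at its upper stop (value of joint lid above 1.27 rad and value of joint stay_upper above 2.74 rad), for 0.2 s.
At the end, for the whole second after the job is handed in: The lid stands still at its upper stop (joint above 1.27 rad) with the stay locked past straight (knuckle joint above 2.74 rad), the robot touching nothing (all of step 2 and velocity of joint lid between -0.03 and 0.03 rad/s).
It fails at once if a bystander (bowl, mallet, bottle) was pushed more than 25 mm (distance of any of bowl_mid, mallet_mid, finish_mid from where it was at the start of the episode above 0.025 m).
It fails at once if the stay was forced: pressed with more than 40 N (contact force between any of the fingers, the arm and stay_lower above 40 N).
It also fails if it takes over 54 s, if anything falls off the work surface, if the arm or the gripper's body presses on something with over 40 N, if the wrist force passes 120 N, or if a joint passes its speed limit or range.

ROBOT

A 6-joint arm with a two-finger parallel gripper is mounted at the origin on the work surface. World frame = base frame: x ahead of the robot, y to its left, z up, the work surface at z = 0. Lengths are in m, angles in degrees, forces in N, time in s.
With the tool pointing down it reaches from about 0.35 to 0.875 m from the base axis. Payload 4.2 kg.
Tool frame: the origin (TCP) lies on the centre line of the jaws, within the pads' length; the fingertips stand 22 mm ahead of it and the grasp point (between the pads) lies 3 mm ahead of it (r.tcp_to_tips is the distance from the TCP to the fingertips, in m); z points along the fingers, y is the line along which they close (so a half turn about z gives the same grasp; the last joint's range is limited). The gripper opens to 87 mm and grips with 3 to 60 N. Pads are 19 mm wide; open, the fingers measure 117 mm over their backs; the gripper's body (75 mm by 190 mm) begins 51 mm behind the grasp point.
Start: joints at [84.431, 22.042, 0.453, 0, -68.411, -14.817], TCP at [0.218, 0.586, 0.245] pointing down, gripper open.
Joint ranges: [-179.83, 179.83], [-69.29, 118.12], [-61.27, 80.66], [-181.25, 117.63], [-171.15, -9.14], [-177.46, 177.46]. Speed limits (degrees/s): [159.86, 159.86, 180, 180, 180, 180].

INTERFACE

Orientations are given as a 3x3 rotation matrix whose columns are the frame's x, y, z axes.
In Python, from station import r gives the robot as it stands.
- The arm moves only by the tool apply_moves, never from a script. Its argument "plan" is a list of rows, each an object with "grip": the opening, from 0 (shut) to 1 (fully open); "offset": the shift along the tool's x, y, z in cm, a list of three; "spin": the turn about the tool's z in rad. A call has 1 to 5 rows; each row is the pose to reach, as a shift and turn from the pose commanded when the call began, along the tool's axes at that moment; what a row does not reach only later rows make up. A row lasts 1/10 s, in which the tool goes at most 50 mm and 8.59 degrees, less where a joint would pass 70% of its speed; a pose out of reach is approached as far as the arm can. A call with a gripper value outside its range is refused whole. The fingers move at their own pace and stop on an object; the grip force is fixed at half the most. Time passes only in rows, so rows that repeat a pose let the fingers close. It gives the time, the measured TCP pose, the force, the opening and the grip force at its end, in the units of the state.
- r.sense(): the state, without advancing time (a new reading comes with each control period).
- r.capture(name): name is "scene" or "top" or "wrist"; returns a dict with "img" (480x640x3 uint8, blue, green, red), "depth" (480x640 float32, m along the optical axis (not along the pixel's ray), 0 where there is no reading), "mtx" (3x3 intrinsics, pixels), "R" (3x3) and "t" (3): a world point X has camera coordinates R X + t. Camera axes: x right, y down, z forward; pixel columns grow to the right and rows downward; lengths in m; the calibration is good to about 2 mm. A picture is of the moment at which its call begins.
- r.finish_job(): hands the job in; it is judged then, once.
The state is a dict: "time_s": time; "joints": joint angles; "joint_velocities": joint speeds; "effort": joint torques, N m; "tcp_pos": TCP position; "ee_rot": TCP orientation; "wrist_force": force on the tool from outside, world axes, zero at the start; "moment": the same for the moment, N m; "gripper_width": opening from 0.0 (shut) to 1.0 (fully open); "gripper_force": force on a finger pad.
Only numpy, scipy, OpenCV 4.12 (cv2) and the standard library are available. Lean on these libraries where they do the work, as an engineer would, in place of code of your own. Each camera call takes 0.05 s, during which the arm holds its last target. There are 200 camera calls.

## Working session

There is one attempt and no reset: what is moved stays moved. The work goes in short steps, Python scripts to look and compute and a tool call to move; the robot and the scene stay as the last step left them, time stands still between calls to the robot, and variables do not carry over. Pictures are saved under pics/ and viewed, at most 10 in all, crops included, and the job is handed in when it is done.

Besides the shell and the picture viewer there is one more tool, called after "Call:" as name([rows], argument=value, ...), one row to a line, values as JSON. apply_moves: Moves the arm, as the interface text tells. Its arguments: {"type":"object","properties":{"plan":{"type":"array"}},"required":["plan"]}

```bash
ls; mkdir -p pics; python3 - <<'E'
from station import r
import cv2,numpy as np
s=r.sense();print(s['tcp_pos'],s['ee_rot'],s['time_s'])
for n in("scene","top"):
    c=r.capture(n);cv2.imwrite(f'pics/{n}0.png',c['img']);np.savez(f'{n}0.npz',**c)
    print(n,c['mtx'],c['R'],c['t'])
E
```

```text
pics
[0.21749251 0.58534879 0.24347849] [[ 9.37322928e-01 -3.48461337e-01 -6.51719894e-04]
 [-3.48461931e-01 -9.37320695e-01 -2.04880075e-03]
 [ 1.03057304e-04  2.14748749e-03 -9.99997689e-01]] 0.0
scene [[590.18688611   0.         330.49722825]
 [  0.         590.18688611 231.82610665]
 [  0.           0.           1.        ]] [[-0.39243017  0.91977009  0.00464103]
 [ 0.52924058  0.22992747 -0.8167238 ]
 [-0.75226523 -0.31805084 -0.57701013]] [ 0.20346773 -0.17608232  1.83260325]
top [[458.12776844   0.         316.08882692]
 [  0.         458.12776844 245.41658975]
 [  0.           0.           1.        ]] [[ 0.02370885 -0.99964272 -0.01234231]
 [-0.99247393 -0.02205161 -0.12045426]
 [ 0.12013905  0.01510525 -0.99264215]] [-1.12450893e-03  5.06444125e-01  1.31835413e+00]
```

View pics/scene0.png

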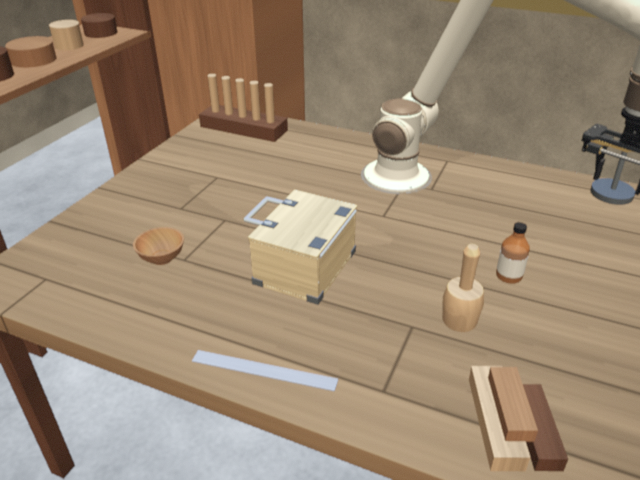

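View pics/top0.png

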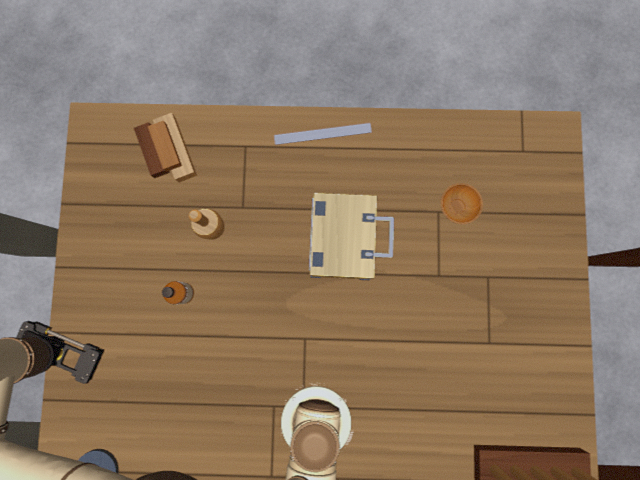

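The scene view shows the case with its handle toward the left (image 262,210) and its hinge toward the robot's left. The top view shows the lid at about cols 310-377, rows 193-278, the bar at col 392, rows 217-258, the bowl at (462,203), the mallet at (207,223) and the bottle at (175,293). Next I'll measure the lid and bar.

```bash
cat > h.py <<'E'
import numpy as np,cv2
def ray(c,uv,z):
    uv=np.atleast_2d(np.asarray(uv,float));d=np.c_[uv,np.ones(len(uv))]@np.linalg.inv(c['mtx']).T@c['R'];o=-c['R'].T@c['t']
    return o+d*((z-o[2])/d[:,2])[:,None]
def cloud(c):
    v,u=np.mgrid[:480,:640];d=c['depth']
    p=np.stack([u,v,np.ones_like(u)],-1)@np.linalg.inv(c['mtx']).T*d[...,None]
    return (p-c['t'])@c['R']
def rect(P):
    (cx,cy),(w,h),a=cv2.minAreaRect((P[:,:2]*1000).astype(np.float32));return np.round([cx,cy,w,h,a],1)
E
python3 - <<'E'
from h import *
c=dict(np.load('top0.npz'));P=cloud(c);hsv=cv2.cvtColor(c['img'],cv2.COLOR_BGR2HSV)
v,u=np.mgrid[:480,:640]
reg=(u>300)&(u<405)&(v>180)&(v<290)
print('z hist',np.histogram(P[reg][:,2],bins=[-.02,.02,.1,.12,.13,.136,.14,.144,.148,.16,.2]))
hi=reg&(P[...,2]>.12)
# blue-grey handle
grey=reg&(hsv[...,0]>90)&(hsv[...,0]<140)&(hsv[...,1]>15)
bar=grey&(u>378)
vv,uu=np.nonzero(bar);B=ray(c,np.c_[uu,vv],.142);print('handle',len(uu),rect(B),uu.min(),uu.max(),vv.min(),vv.max(),'depthz',np.median(P[bar][:,2]))
wood=hi&(u<379); 
m=cv2.morphologyEx(wood.astype(np.uint8),cv2.MORPH_OPEN,np.ones((3,3)))
vv,uu=np.nonzero(m);L=ray(c,np.c_[uu,vv],.141);print('lid ray',rect(L),'lid depth',rect(P[m>0]))
for z,s in((.142,bar),):
    far=s&(u>=388);vv,uu=np.nonzero(far);Q=ray(c,np.c_[uu,vv],z);print('bar',rect(Q),Q.mean(0))
for n,uv,z in(('bowl',(462,203),.055),('mallet',(207,223),.1),('bottle',(175,293),.15)):print(n,ray(c,uv,z).round(3))
# scene check
c=dict(np.load('scene0.npz'));P=cloud(c);hsv=cv2.cvtColor(c['img'],cv2.COLOR_BGR2HSV)
reg=(u>235)&(u<300)&(v>185)&(v<230);g=reg&(hsv[...,0]>90)&(hsv[...,0]<140)&(P[...,2]>.11)
Q=P[g];print('scene handle',rect(Q),np.median(Q[:,2]))
s=(u>240)&(u<365)&(v>185)&(v<300)&(P[...,2]>.137)&~g;print('scene lid',rect(P[s]),np.median(P[s][:,2]))
E
```

```text
z hist (array([5593,   75,    0,   14,  224, 1837, 2860,  647,   27,    0]), array([-0.02 ,  0.02 ,  0.1  ,  0.12 ,  0.13 ,  0.136,  0.14 ,  0.144,
        0.148,  0.16 ,  0.2  ]))
handle 183 [ 5.215e+02 -1.795e+02  1.069e+02  3.790e+01  4.000e-01] 379 393 217 256 depthz 0.14114897080219505
lid ray [523.8 -67.7 184.  225.9  88.6] lid depth [490.5 -66.9 184.7 295.   88.6]
bar [ 5.218e+02 -1.916e+02  1.065e+02  1.350e+01  3.000e-01] [ 0.52381605 -0.19284579  0.142     ]
bowl [[ 0.637 -0.412  0.055]]
mallet [[0.555 0.318 0.1  ]]
bottle [[0.356 0.381 0.15 ]]
scene handle [ 522.8 -155.2   84.1  123.3   88.6] 0.14258068286196
scene lid [ 998.7   95.8 1272.1  261.5   20. ] 0.14070291544973057
```

```bash
python3 - <<'E'
import numpy as np
from scipy.optimize import brentq
# (y,z) rel hinge
F=np.array([-.1,-.02]);p,a=.14,-.076
for deg in(50,55,60,65,70,75):
    t=np.radians(deg)+a;pin=p*np.array([-np.cos(t),np.sin(t)]);d=pin-F;L=np.hypot(*d);b=np.arccos(min(1,L/.164))
    dirn=np.arctan2(d[0],d[1])-b
    print(deg,L.round(4),'knuckle',(F+.082*np.array([np.sin(dirn),np.cos(dirn)])).round(4))
E
```

```text
50 0.1201 knuckle [-0.1548  0.041 ]
55 0.1287 knuckle [-0.145   0.0486]
60 0.1372 knuckle [-0.1339  0.0547]
65 0.1454 knuckle [-0.1213  0.0592]
70 0.1535 knuckle [-0.1066  0.0617]
75 0.1613 knuckle [-0.0873  0.061 ]
```

Call:
apply_moves([
  {"grip":0.5,"offset":[0,0,-5],"spin":0},
  {"grip":0.5,"offset":[0,0,-10],"spin":0},
  {"grip":0.5,"offset":[3.0,3.0,-10],"spin":-0.1},
  {"grip":0.5,"offset":[6,6.5,-10],"spin":-0.2},
  {"grip":0.5,"offset":[9,10,-10],"spin":-0.332},
])

```text
time_s: 0.6
tcp_pos: [0.2673, 0.4593, 0.3441]
ee_rot: [[1.0, -0.018, -0.001], [-0.018, -1.0, -0.001], [-0.001, 0.001, -1.0]]
wrist_force: [1.5, -0.1, -0.2]
gripper_width: 0.633
gripper_force: 0.0
```

Call:
apply_moves([
  {"grip":0.5,"offset":[1.9,4.5,0],"spin":0},
  {"grip":0.5,"offset":[3.8,9,0],"spin":0},
  {"grip":0.5,"offset":[5.7,13.5,0],"spin":0},
  {"grip":0.5,"offset":[7.6,18,0],"spin":0},
  {"grip":0.5,"offset":[9.5,22.5,0],"spin":0},
])

```text
time_s: 1.1
tcp_pos: [0.3568, 0.2315, 0.3444]
ee_rot: [[1.0, -0.023, -0.0], [-0.023, -1.0, 0.0], [-0.0, -0.0, -1.0]]
wrist_force: [1.7, 0.2, -0.3]
gripper_width: 0.5
gripper_force: 0.0
```

Call:
apply_moves([
  {"grip":0.5,"offset":[1.9,4.5,0],"spin":0},
  {"grip":0.5,"offset":[3.8,9,0],"spin":0},
  {"grip":0.5,"offset":[5.7,13.5,0],"spin":0},
  {"grip":0.5,"offset":[7.6,18,0],"spin":0},
  {"grip":0.5,"offset":[9.5,22.5,0],"spin":0},
])

```text
time_s: 1.6
tcp_pos: [0.4464, 0.0043, 0.3445]
ee_rot: [[1.0, -0.024, 0.0], [-0.024, -1.0, 0.0], [0.0, -0.0, -1.0]]
wrist_force: [1.0, 0.9, 0.4]
gripper_width: 0.503
gripper_force: 0.0
```

Call:
apply_moves([
  {"grip":0.5,"offset":[1.9,4.5,0],"spin":0},
  {"grip":0.5,"offset":[3.8,9,0],"spin":0},
  {"grip":0.5,"offset":[5.7,13.5,0],"spin":0},
  {"grip":0.5,"offset":[7.6,18,0],"spin":0},
  {"grip":0.5,"offset":[8.1,19.7,0],"spin":0},
])

```text
time_s: 2.1
tcp_pos: [0.5234, -0.1959, 0.3429]
ee_rot: [[1.0, -0.028, -0.002], [-0.028, -1.0, -0.0], [-0.002, 0.0, -1.0]]
wrist_force: [-0.1, 0.4, -0.2]
gripper_width: 0.496
gripper_force: 0.0
```

```bash
python3 - <<'E'
from station import r
from h import *
s=r.sense();print(s['tcp_pos'].round(4) if hasattr(s['tcp_pos'],'round') else s['tcp_pos'],np.round(s['joints'],1),np.round(s['ee_rot'],3),s['time_s'])
c=r.capture('wrist');cv2.imwrite('pics/wrist1.png',c['img']);np.savez('wrist1.npz',**c)
print(c['mtx'],c['R'],c['t'])
E
```

```text
[ 0.5234 -0.1959  0.3429] [ -3.9  12.6   1.    0.  -78.6  92.3] [[ 1.    -0.028 -0.002]
 [-0.028 -1.    -0.   ]
 [-0.002  0.    -1.   ]] 2.1
[[428.4449948    0.         317.42801229]
 [  0.         428.4449948  242.13860665]
 [  0.           0.           1.        ]] [[-2.72766741e-02 -9.99627880e-01 -2.90568367e-04]
 [-9.53378489e-01  2.59272797e-02  3.00661327e-01]
 [-3.00541911e-01  8.47806266e-03 -9.53730927e-01]] [-0.18151604  0.43859936  0.64337398]
```

View pics/wrist1.png

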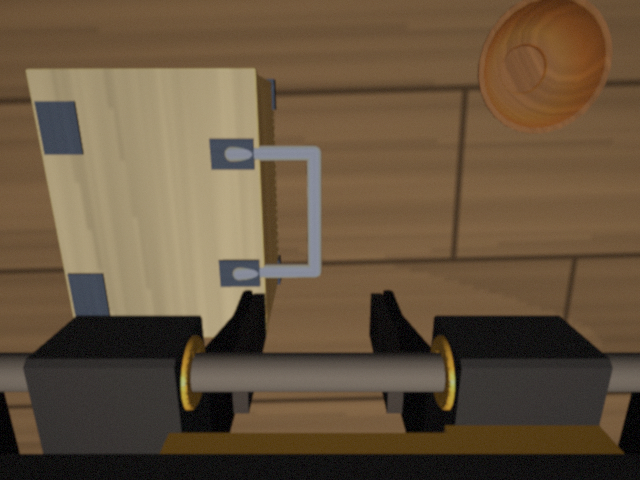

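The wrist view shows the bar running from (313,148) to (315,276), the lid's left (hinge) edge from (30,70) to (72,310), and the fingers clear.

```bash
python3 - <<'E'
from h import *
c=dict(np.load('wrist1.npz'));hsv=cv2.cvtColor(c['img'],cv2.COLOR_BGR2HSV)
v,u=np.mgrid[:480,:640]
m=(hsv[...,0]>100)&(hsv[...,0]<135)&(hsv[...,2]>110)&(u>255)&(u<340)&(v>130)&(v<290)
vv,uu=np.nonzero(m&(u>306));print(uu.min(),uu.max(),vv.min(),vv.max())
mid=(vv>165)&(vv<258)
ln=cv2.fitLine(np.c_[uu,vv][mid].astype(np.float32),cv2.DIST_L2,0,.01,.01).ravel();print(ln)
f=lambda w:ln[2]+ln[0]/ln[1]*(w-ln[3])
E=ray(c,[(f(vv.min()),vv.min()),(f(vv.max()),vv.max())],.140);print(E.round(4),E.mean(0).round(4),'yaw',np.degrees(np.arctan2(*(E[0]-E[1])[[1,0]])))
print('lid corners',ray(c,[(28,69),(255,69)],.141).round(4))
E
```

```text
307 319 148 276
[7.2392346e-03 9.9997377e-01 3.1383197e+02 2.1054808e+02]
[[ 0.5761 -0.1942  0.14  ]
 [ 0.4685 -0.1917  0.14  ]] [ 0.5223 -0.193   0.14  ] yaw -1.30282858020254
lid corners [[ 0.6393  0.0151  0.141 ]
 [ 0.6347 -0.1528  0.141 ]]
```

Call:
apply_moves([
  {"grip":0.5,"offset":[0,0,4],"spin":0},
  {"grip":0.5,"offset":[0,0,8],"spin":0},
  {"grip":0.5,"offset":[0,0,12],"spin":0},
  {"grip":0.5,"offset":[0,0,15],"spin":0},
  {"grip":0.5,"offset":[0,0,15],"spin":0},
])

```text
time_s: 2.65
tcp_pos: [0.5194, -0.1916, 0.1898]
ee_rot: [[1.0, -0.024, -0.011], [-0.024, -1.0, 0.002], [-0.011, -0.002, -1.0]]
wrist_force: [-0.8, 0.6, -0.2]
gripper_width: 0.498
gripper_force: 0.0
```

Call:
apply_moves([
  {"grip":0.5,"offset":[0.1,0.1,2.5],"spin":0},
  {"grip":0.5,"offset":[0.1,0.1,5.1],"spin":0},
  {"grip":0.5,"offset":[0.1,0.1,5.1],"spin":0},
  {"grip":0.2,"offset":[0.1,0.1,5.1],"spin":0},
  {"grip":0,"offset":[0.1,0.1,5.1],"spin":0},
])

```text
time_s: 3.15
tcp_pos: [0.5252, -0.1937, 0.1459]
ee_rot: [[1.0, -0.023, 0.004], [-0.023, -1.0, -0.001], [0.004, 0.001, -1.0]]
wrist_force: [0.4, -0.4, 0.8]
gripper_width: 0.39
gripper_force: 0.0
```

Call:
apply_moves([
  {"grip":0,"offset":[0,0,0],"spin":0},
  {"grip":0,"offset":[0,0,0],"spin":0},
  {"grip":0,"offset":[0,0,0],"spin":0},
  {"grip":0,"offset":[0,0,0],"spin":0},
])

```text
time_s: 3.55
tcp_pos: [0.524, -0.1932, 0.1442]
ee_rot: [[1.0, -0.024, 0.001], [-0.024, -1.0, 0.0], [0.001, -0.0, -1.0]]
wrist_force: [-0.9, 3.2, 3.7]
gripper_width: 0.123
gripper_force: 30.0
```

```bash
python3 - <<'E'
import numpy as np
p=lambda d:np.array([-(.214*(1-np.cos(d))+.006*np.sin(d)),-(.214*np.sin(d)-.006*(1-np.cos(d)))])*100
for k in range(10):
    a,b=np.radians([7.5*k,7.5*k+7.5]);print(k,((p(b)-p(a))).round(2),'per row',((p(b)-p(a))/5).round(3))
E
```

```text
0 [-0.26 -2.79] per row [-0.052 -0.558]
1 [-0.62 -2.73] per row [-0.125 -0.546]
2 [-0.97 -2.63] per row [-0.195 -0.525]
3 [-1.31 -2.48] per row [-0.262 -0.495]
4 [-1.62 -2.28] per row [-0.324 -0.457]
5 [-1.9  -2.05] per row [-0.381 -0.411]
6 [-2.16 -1.79] per row [-0.431 -0.357]
7 [-2.37 -1.49] per row [-0.474 -0.298]
8 [-2.55 -1.17] per row [-0.509 -0.234]
9 [-2.68 -0.83] per row [-0.535 -0.165]
```

Call:
apply_moves([
  {"grip":0,"offset":[0,-0.05,-0.56],"spin":0},
  {"grip":0,"offset":[0,-0.1,-1.12],"spin":0},
  {"grip":0,"offset":[0,-0.15,-1.68],"spin":0},
  {"grip":0,"offset":[0,-0.2,-2.23],"spin":0},
  {"grip":0,"offset":[0,-0.26,-2.79],"spin":0},
])

```text
time_s: 4.05
tcp_pos: [0.524, -0.1911, 0.169]
ee_rot: [[1.0, -0.025, -0.001], [-0.025, -1.0, 0.0], [-0.001, -0.0, -1.0]]
wrist_force: [5.6, -3.3, -14.9]
gripper_width: 0.131
gripper_force: 30.0
```

Call:
apply_moves([
  {"grip":0,"offset":[0,-0.12,-0.55],"spin":0},
  {"grip":0,"offset":[0,-0.25,-1.09],"spin":0},
  {"grip":0,"offset":[0,-0.37,-1.64],"spin":0},
  {"grip":0,"offset":[0,-0.5,-2.18],"spin":0},
  {"grip":0,"offset":[0,-0.62,-2.73],"spin":0},
])

```text
time_s: 4.55
tcp_pos: [0.5241, -0.1855, 0.1964]
ee_rot: [[1.0, -0.025, -0.001], [-0.025, -1.0, -0.001], [-0.001, 0.001, -1.0]]
wrist_force: [6.0, -5.3, -15.5]
gripper_width: 0.127
gripper_force: 30.0
```

Lifting works as expected, so I'll continue.

Call:
apply_moves([
  {"grip":0,"offset":[0,-0.19,-0.53],"spin":0},
  {"grip":0,"offset":[0,-0.39,-1.05],"spin":0},
  {"grip":0,"offset":[0,-0.58,-1.58],"spin":0},
  {"grip":0,"offset":[0,-0.78,-2.1],"spin":0},
  {"grip":0,"offset":[0,-0.97,-2.63],"spin":0},
])

```text
time_s: 5.05
tcp_pos: [0.5243, -0.1765, 0.223]
ee_rot: [[1.0, -0.025, -0.001], [-0.025, -1.0, -0.002], [-0.001, 0.002, -1.0]]
wrist_force: [5.9, -7.0, -12.4]
gripper_width: 0.125
gripper_force: 30.0
```

Call:
apply_moves([
  {"grip":0,"offset":[0,-0.26,-0.5],"spin":0},
  {"grip":0,"offset":[0,-0.52,-0.99],"spin":0},
  {"grip":0,"offset":[0,-0.79,-1.49],"spin":0},
  {"grip":0,"offset":[0,-1.05,-1.98],"spin":0},
  {"grip":0,"offset":[0,-1.31,-2.48],"spin":0},
])

```text
time_s: 5.55
tcp_pos: [0.5246, -0.1642, 0.2483]
ee_rot: [[1.0, -0.025, -0.001], [-0.025, -1.0, -0.004], [-0.001, 0.004, -1.0]]
wrist_force: [5.3, -10.9, -10.2]
gripper_width: 0.122
gripper_force: 30.0
```

Call:
apply_moves([
  {"grip":0,"offset":[0,-0.32,-0.46],"spin":0},
  {"grip":0,"offset":[0,-0.65,-0.91],"spin":0},
  {"grip":0,"offset":[0,-0.97,-1.37],"spin":0},
  {"grip":0,"offset":[0,-1.3,-1.82],"spin":0},
  {"grip":0,"offset":[0,-1.62,-2.28],"spin":0},
])

```text
time_s: 6.05
tcp_pos: [0.525, -0.1489, 0.2719]
ee_rot: [[1.0, -0.025, -0.001], [-0.025, -1.0, -0.005], [-0.001, 0.006, -1.0]]
wrist_force: [4.3, -12.2, -8.2]
gripper_width: 0.129
gripper_force: 30.0
```

Call:
apply_moves([
  {"grip":0,"offset":[0,-0.38,-0.41],"spin":0},
  {"grip":0,"offset":[0,-0.76,-0.82],"spin":0},
  {"grip":0,"offset":[0,-1.14,-1.23],"spin":0},
  {"grip":0,"offset":[0,-1.52,-1.64],"spin":0},
  {"grip":0,"offset":[0,-1.9,-2.05],"spin":0},
])

```text
time_s: 6.55
tcp_pos: [0.5255, -0.1307, 0.2934]
ee_rot: [[1.0, -0.025, -0.0], [-0.025, -1.0, -0.007], [-0.0, 0.007, -1.0]]
wrist_force: [4.3, -13.2, -6.0]
gripper_width: 0.124
gripper_force: 30.0
```

Call:
apply_moves([
  {"grip":0,"offset":[0,-0.43,-0.36],"spin":0},
  {"grip":0,"offset":[0,-0.86,-0.72],"spin":0},
  {"grip":0,"offset":[0,-1.3,-1.07],"spin":0},
  {"grip":0,"offset":[0,-1.73,-1.43],"spin":0},
  {"grip":0,"offset":[0,-2.16,-1.79],"spin":0},
])

```text
time_s: 7.05
tcp_pos: [0.526, -0.1098, 0.3124]
ee_rot: [[1.0, -0.025, 0.0], [-0.025, -1.0, -0.009], [0.001, 0.009, -1.0]]
wrist_force: [2.5, -15.6, -0.8]
gripper_width: 0.123
gripper_force: 30.0
```

Call:
apply_moves([
  {"grip":0,"offset":[0,-0.47,-0.3],"spin":0},
  {"grip":0,"offset":[0,-0.95,-0.6],"spin":0},
  {"grip":0,"offset":[0,-1.42,-0.9],"spin":0},
  {"grip":0,"offset":[0,-1.9,-1.2],"spin":0},
  {"grip":0,"offset":[0,-2.37,-1.49],"spin":0},
])

```text
time_s: 7.55
tcp_pos: [0.5265, -0.0868, 0.3286]
ee_rot: [[1.0, -0.026, 0.001], [-0.026, -1.0, -0.011], [0.002, 0.011, -1.0]]
wrist_force: [1.6, -16.4, 1.9]
gripper_width: 0.127
gripper_force: 30.0
```

Call:
apply_moves([
  {"grip":0,"offset":[0,-0.51,-0.23],"spin":0},
  {"grip":0,"offset":[0,-1.02,-0.47],"spin":0},
  {"grip":0,"offset":[0,-1.53,-0.7],"spin":0},
  {"grip":0,"offset":[0,-2.04,-0.94],"spin":0},
  {"grip":0,"offset":[0,-2.55,-1.17],"spin":0},
])

```text
time_s: 8.05
tcp_pos: [0.5271, -0.0618, 0.3417]
ee_rot: [[1.0, -0.026, 0.003], [-0.026, -1.0, -0.012], [0.003, 0.012, -1.0]]
wrist_force: [0.1, -16.2, 6.9]
gripper_width: 0.125
gripper_force: 30.0
```

Call:
apply_moves([
  {"grip":0,"offset":[0,-0.53,-0.17],"spin":0},
  {"grip":0,"offset":[0,-1.06,-0.34],"spin":0},
  {"grip":0,"offset":[0,-1.6,-0.5],"spin":0},
  {"grip":0,"offset":[0,-2.14,-0.66],"spin":0},
  {"grip":0,"offset":[0,-2.68,-0.83],"spin":0},
])

```text
time_s: 8.55
tcp_pos: [0.5278, -0.0354, 0.3515]
ee_rot: [[1.0, -0.026, 0.004], [-0.026, -1.0, -0.013], [0.005, 0.013, -1.0]]
wrist_force: [-1.0, -16.8, 11.9]
gripper_width: 0.127
gripper_force: 30.0
```

```bash
python3 - <<'E'
from station import r
from h import *
s=r.sense();print(np.round(s['tcp_pos'],4),np.round(s['joints'],1),np.round(s['wrist_force'],1),s['time_s'])
c=r.capture('scene');cv2.imwrite('pics/scene2.png',cv2.resize(c['img'][100:330,180:460],None,fx=2.5,fy=2.5));np.savez('scene2.npz',**c)
E
```

```text
[ 0.5278 -0.0354  0.3515] [ 14.2   9.1  -2.5   0.8 -78.4  74.2] [ -1.  -16.8  11.9] 8.55
```

View pics/scene2.png

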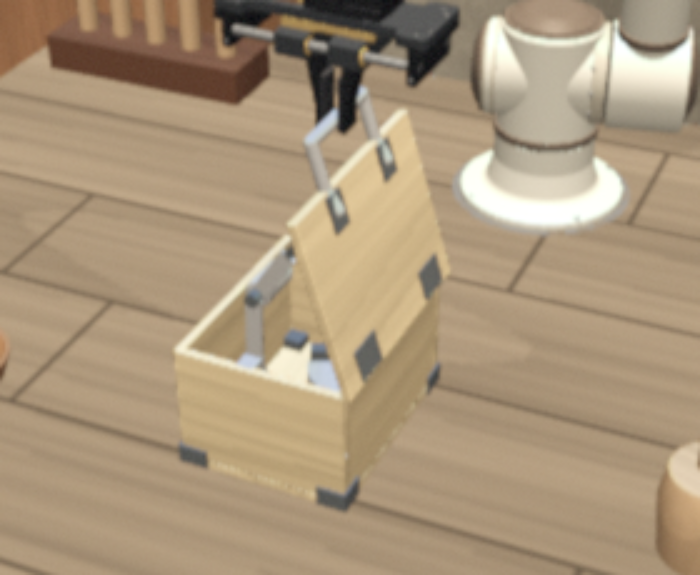

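The crop shows the lid nearly at its stop with the fingers on the bar. The stay stands inside the case with its knuckle near crop (252,297), i.e. original pixel (281,219). I'll check that against the geometry.

```bash
python3 - <<'E'
from h import *
c=dict(np.load('scene2.npz'));P=cloud(c)
yaw=np.radians(-1.35);ex=np.array([np.cos(yaw),np.sin(yaw),0]);ey=np.array([-np.sin(yaw),np.cos(yaw),0]);ez=np.array([0,0,1])
B=np.array([.5223,-.193,.136]);H=B+.214*ey;H[2]=.13;print('H',H)
def pr(x,y,z):
    q=c['R']@(H+x*ex+y*ey+z*ez)+c['t'];w=c['mtx']@q;return (w[:2]/w[2]).round(1),q[2].round(3)
for d,k in((75,(-.0873,.061)),(70,(-.1066,.0617)),(65,(-.1213,.0592))):
    print(d,'knuckle ends',pr(.0345,*k),pr(.057,*k),pr(.0795,*k))
print('foot',pr(.057,-.1,-.02))
for u,v in((281,219),(283,215),(285,212),(281,223)):
    q=P[v,u]-H;print((u,v),(q@ex).round(4),(q@ey).round(4),q[2].round(4))
# lid angle from depth of lid top face
pts=np.array([P[v,u] for v in range(165,235) for u in range(305,350)])-H
y=pts@ey;z=pts[:,2];m=(z>.03)&(z<.16)&(y>-.06)&(y<.02);k=np.polyfit(z[m],y[m],1);print('lid ang',np.degrees(np.arctan2(1,-k[0])),k[1],m.sum())
cv2.imwrite('pics/k.png',cv2.resize(c['img'][195:255,250:330],None,fx=9,fy=9,interpolation=cv2.INTER_CUBIC))
E
```

```text
H [0.52734179 0.0209406  0.13      ]
75 knuckle ends (array([296.1, 209. ]), np.float64(1.323)) (array([291.5, 214. ]), np.float64(1.306)) (array([286.7, 219.1]), np.float64(1.289))
70 knuckle ends (array([288.5, 206.7]), np.float64(1.329)) (array([283.7, 211.7]), np.float64(1.312)) (array([278.9, 216.8]), np.float64(1.295))
65 knuckle ends (array([282.7, 206.2]), np.float64(1.335)) (array([278. , 211.1]), np.float64(1.318)) (array([273.1, 216.2]), np.float64(1.302))
foot (array([287.7, 242.1]), np.float64(1.357))
(281, 219) 0.0864 -0.0975 0.0627
(283, 215) 0.0784 -0.0967 0.0686
(285, 212) 0.0872 -0.0863 0.0845
(281, 223) 0.0883 -0.097 0.0535
lid ang 73.499611168356 0.008856915303254682 2591
```

View pics/k.png

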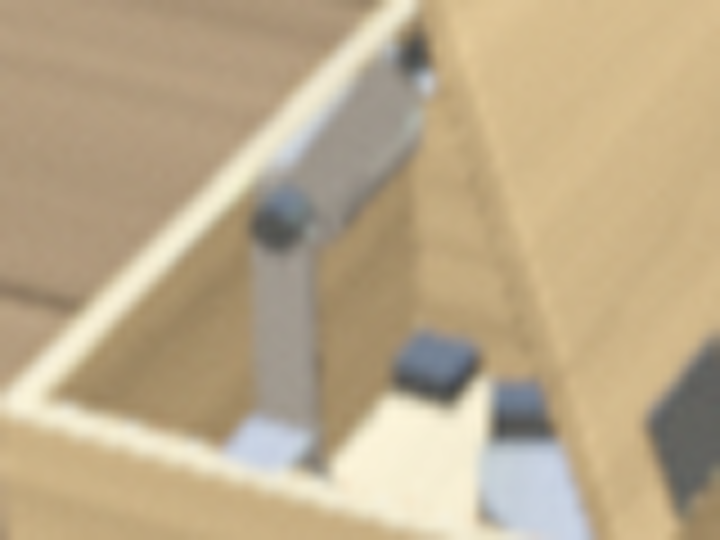

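The roller end at crop (280,215), original (281,219), matches the stay model for a lid near 72-73°. Now I'll release, rise, shift toward -y and turn the gripper so its wide body clears the handle.

Call:
apply_moves([
  {"grip":0.5,"offset":[0,-0.3,0],"spin":0},
  {"grip":0.5,"offset":[0,-0.3,0],"spin":0},
  {"grip":0.5,"offset":[0,-0.3,0],"spin":0},
  {"grip":0.5,"offset":[0,-0.3,-2],"spin":0},
  {"grip":0.5,"offset":[0,-0.3,-5],"spin":0},
])

```text
time_s: 9.1
tcp_pos: [0.5266, -0.0258, 0.394]
ee_rot: [[1.0, -0.023, -0.007], [-0.023, -1.0, -0.0], [-0.007, 0.0, -1.0]]
wrist_force: [1.3, 1.0, -0.3]
gripper_width: 0.461
gripper_force: 0.0
```

Call:
apply_moves([
  {"grip":0.3,"offset":[0,0,-1],"spin":0},
  {"grip":0,"offset":[2,3,-1],"spin":0.15},
  {"grip":0,"offset":[4,6,-1],"spin":0.3},
  {"grip":0,"offset":[6,9,-1],"spin":0.45},
  {"grip":0,"offset":[7.8,11.2,-1],"spin":0.6},
])

```text
time_s: 9.6
tcp_pos: [0.6035, -0.1411, 0.4045]
ee_rot: [[0.808, -0.589, -0.002], [-0.589, -0.808, 0.001], [-0.002, 0.001, -1.0]]
wrist_force: [-0.1, 0.1, -0.4]
gripper_width: 0.134
gripper_force: 0.0
```

Call:
apply_moves([
  {"grip":0,"offset":[0,0,0],"spin":0.15},
  {"grip":0,"offset":[0,0,0],"spin":0.3},
  {"grip":0,"offset":[0,0,0],"spin":0.45},
  {"grip":0,"offset":[0,0,2],"spin":0.6},
  {"grip":0,"offset":[0,0,5],"spin":0.76},
])

```text
time_s: 10.1
tcp_pos: [0.6036, -0.1398, 0.3561]
ee_rot: [[0.19, -0.982, 0.003], [-0.982, -0.19, 0.0], [0.0, -0.003, -1.0]]
wrist_force: [-0.2, 0.9, 0.1]
gripper_width: 0.01
gripper_force: 0.0
```

Call:
apply_moves([
  {"grip":0,"offset":[0.6,0,4],"spin":0},
  {"grip":0,"offset":[0.6,0,8],"spin":0},
  {"grip":0,"offset":[0.6,0,12],"spin":0},
  {"grip":0,"offset":[0.6,0,15.8],"spin":0},
  {"grip":0,"offset":[0.6,0,15.8],"spin":0},
])

```text
time_s: 10.6
tcp_pos: [0.6, -0.1451, 0.1908]
ee_rot: [[0.195, -0.981, -0.015], [-0.981, -0.195, 0.002], [-0.005, 0.014, -1.0]]
wrist_force: [-0.7, 0.7, 0.3]
gripper_width: 0.006
gripper_force: 0.0
```

```bash
python3 - <<'E'
from station import r
from h import *
s=r.sense();print(np.round(s['tcp_pos'],4),np.round(s['joints'],1),np.round(s['wrist_force'],1),s['time_s'],np.round(s['ee_rot'],3))
c=r.capture('scene');np.savez('scene3.npz',**c)
cv2.imwrite('pics/scene3.png',cv2.resize(c['img'][130:260,220:380],None,fx=4.5,fy=4.5,interpolation=cv2.INTER_CUBIC))
E
```

```text
[ 0.6    -0.1451  0.1908] [  1.3  24.   -4.4  -0.2 -62.4  10. ] [-0.7  0.7  0.3] 10.6 [[ 0.195 -0.981 -0.015]
 [-0.981 -0.195  0.002]
 [-0.005  0.014 -1.   ]]
```

View pics/scene3.png

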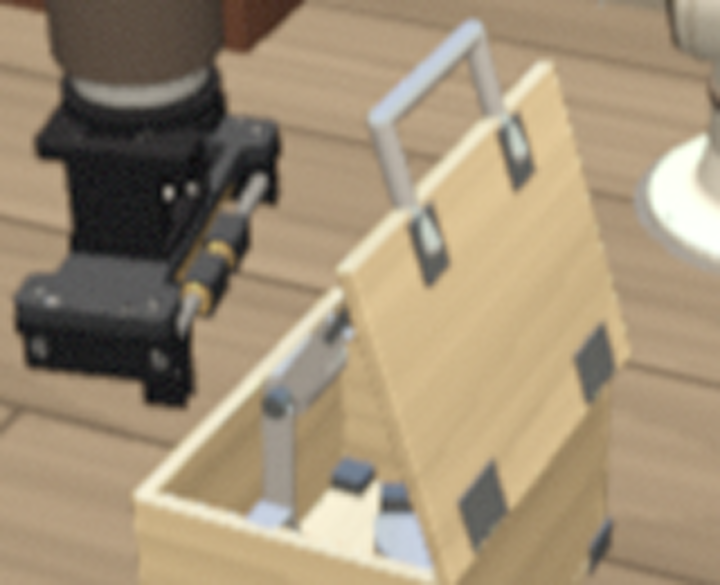

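The crop shows the gripper turned and standing on the case's -y side, clear of the handle, with the knuckle at crop (278,400) and the lid still near 72°. Next I'll press toward +y.

Call:
apply_moves([
  {"grip":0,"offset":[-0.98,-0.21,0],"spin":0},
  {"grip":0,"offset":[-1.95,-0.43,0],"spin":0},
  {"grip":0,"offset":[-2.44,-0.53,0],"spin":0},
  {"grip":0,"offset":[-2.74,-0.6,0],"spin":0},
  {"grip":0,"offset":[-3.03,-0.66,0],"spin":0},
])

```text
time_s: 11.15
tcp_pos: [0.605, -0.1143, 0.1988]
ee_rot: [[0.196, -0.981, 0.001], [-0.981, -0.196, 0.0], [0.0, -0.001, -1.0]]
wrist_force: [0.6, 0.3, -0.8]
gripper_width: 0.008
gripper_force: 0.0
```

Call:
apply_moves([
  {"grip":0,"offset":[-0.25,-0.05,0],"spin":0},
  {"grip":0,"offset":[-0.5,-0.11,0],"spin":0},
  {"grip":0,"offset":[-0.75,-0.16,0],"spin":0},
  {"grip":0,"offset":[-1.0,-0.22,0],"spin":0},
  {"grip":0,"offset":[-1.2,-0.26,0],"spin":0},
])

```text
time_s: 11.65
tcp_pos: [0.6049, -0.1026, 0.1979]
ee_rot: [[0.196, -0.981, -0.0], [-0.981, -0.196, -0.0], [0.0, 0.0, -1.0]]
wrist_force: [-0.1, -2.3, 0.1]
gripper_width: 0.009
gripper_force: 0.9
```

Call:
apply_moves([
  {"grip":0,"offset":[-0.2,-0.04,0.1],"spin":0},
  {"grip":0,"offset":[-0.4,-0.09,0.2],"spin":0},
  {"grip":0,"offset":[-0.6,-0.13,0.3],"spin":0},
  {"grip":0,"offset":[-0.8,-0.17,0.4],"spin":0},
  {"grip":0,"offset":[-1.0,-0.22,0.4],"spin":0},
])

```text
time_s: 12.15
tcp_pos: [0.6054, -0.0926, 0.1942]
ee_rot: [[0.196, -0.981, 0.001], [-0.981, -0.196, -0.0], [0.001, -0.001, -1.0]]
wrist_force: [0.3, -4.0, 2.6]
gripper_width: 0.002
gripper_force: 2.1
```

Call:
apply_moves([
  {"grip":0,"offset":[-0.15,-0.03,0.05],"spin":0},
  {"grip":0,"offset":[-0.3,-0.06,0.1],"spin":0},
  {"grip":0,"offset":[-0.45,-0.1,0.15],"spin":0},
  {"grip":0,"offset":[-0.6,-0.13,0.2],"spin":0},
  {"grip":0,"offset":[-0.7,-0.15,0.2],"spin":0},
])

```text
time_s: 12.65
tcp_pos: [0.6054, -0.0849, 0.192]
ee_rot: [[0.196, -0.981, 0.0], [-0.981, -0.196, 0.0], [-0.0, -0.0, -1.0]]
wrist_force: [1.0, -3.5, 3.3]
gripper_width: 0.003
gripper_force: 1.7
```

Call:
apply_moves([
  {"grip":0,"offset":[-0.15,-0.03,0.05],"spin":0},
  {"grip":0,"offset":[-0.3,-0.06,0.1],"spin":0},
  {"grip":0,"offset":[-0.45,-0.1,0.15],"spin":0},
  {"grip":0,"offset":[-0.6,-0.13,0.2],"spin":0},
  {"grip":0,"offset":[-0.7,-0.15,0.2],"spin":0},
])

```text
time_s: 13.15
tcp_pos: [0.6046, -0.0794, 0.1897]
ee_rot: [[0.195, -0.981, -0.002], [-0.981, -0.195, -0.002], [0.002, 0.003, -1.0]]
wrist_force: [-0.2, -9.4, 1.0]
gripper_width: 0.008
gripper_force: 4.7
```

```bash
python3 - <<'E'
from station import r
from h import *
c=r.capture('scene');np.savez('scene4.npz',**c)
cv2.imwrite('pics/scene4.png',cv2.resize(c['img'][130:260,220:380],None,fx=4.5,fy=4.5,interpolation=cv2.INTER_CUBIC))
E
```

```text
(no output)
```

View pics/scene4.png

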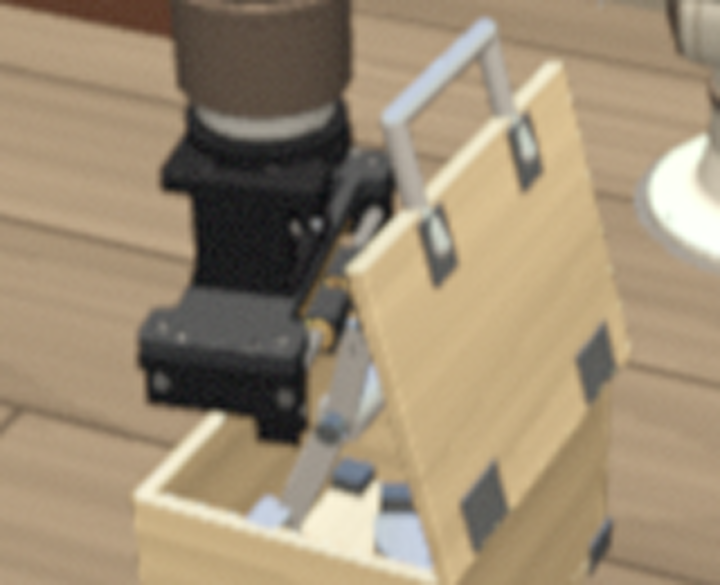

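The crop shows the stay nearly in line, with the knuckle at crop (332,428), original (294,225). I'll compare that with the straight and locked predictions.

```bash
python3 - <<'E'
from h import *
c=dict(np.load('scene4.npz'));yaw=np.radians(-1.35);ex=np.array([np.cos(yaw),np.sin(yaw),0]);ey=np.array([-np.sin(yaw),np.cos(yaw),0]);H=np.array([.5273,.0209,.13])
for q in(2.26,2.45,2.64,2.72,2.80):
    a=np.radians(19.5)+(q-2.64)/2
    k=H+.0864*ex+(-.1+.082*np.sin(a))*ey+[0,0,-.02+.082*np.cos(a)]
    w=c['mtx']@(c['R']@k+c['t']);print(q,(w[:2]/w[2]).round(1),'tool y at contact',round(k[1]-.0228,4))
from station import r
s=r.sense();print(np.round(s['tcp_pos'],4),np.round(s['wrist_force'],1),s['time_s'])
E
```

```text
2.26 [285.  220.7] tool y at contact -0.0916
2.45 [288.1 222.1] tool y at contact -0.084
2.64 [291.2 223.8] tool y at contact -0.0765
2.72 [292.5 224.5] tool y at contact -0.0735
2.8 [293.8 225.3] tool y at contact -0.0705
[ 0.6046 -0.0795  0.1897] [-0.4 -8.7  1.8] 13.2
```

Call:
apply_moves([
  {"grip":0,"offset":[-0.1,-0.02,0.05],"spin":0},
  {"grip":0,"offset":[-0.2,-0.04,0.1],"spin":0},
  {"grip":0,"offset":[-0.2,-0.04,0.1],"spin":0},
  {"grip":0,"offset":[-0.2,-0.04,0.1],"spin":0},
])

```text
time_s: 13.6
tcp_pos: [0.6047, -0.0792, 0.1895]
ee_rot: [[0.195, -0.981, -0.002], [-0.981, -0.195, -0.004], [0.004, 0.002, -1.0]]
wrist_force: [-0.6, -12.7, 3.9]
gripper_width: 0.005
gripper_force: 6.5
```

The force rises while the tool stays put, so the roller is on its stop. I'll back off toward -y and look.

Call:
apply_moves([
  {"grip":0,"offset":[0.8,0.17,0],"spin":0},
  {"grip":0,"offset":[2,0.43,0],"spin":0},
  {"grip":0,"offset":[4,0.87,0],"spin":0},
  {"grip":0,"offset":[7,1.5,0],"spin":0},
  {"grip":0,"offset":[10,2.1,0],"spin":0},
])

```text
time_s: 14.1
tcp_pos: [0.6042, -0.1786, 0.1883]
ee_rot: [[0.197, -0.98, -0.001], [-0.98, -0.197, 0.001], [-0.001, 0.001, -1.0]]
wrist_force: [0.6, -0.6, -0.1]
gripper_width: 0.005
gripper_force: 0.0
```

Call:
apply_moves([
  {"grip":0,"offset":[0,0,-4],"spin":0},
  {"grip":0,"offset":[0,0,-8],"spin":0},
  {"grip":0,"offset":[0,0,-12],"spin":0},
  {"grip":0,"offset":[0,0,-12],"spin":0},
  {"grip":0,"offset":[0,0,-12],"spin":0},
])

```text
time_s: 14.6
tcp_pos: [0.6045, -0.1779, 0.3095]
ee_rot: [[0.196, -0.981, 0.002], [-0.981, -0.196, 0.001], [-0.001, -0.002, -1.0]]
wrist_force: [-0.7, -0.2, -1.0]
gripper_width: 0.009
gripper_force: 0.0
```

Call:
apply_moves([
  {"grip":0,"offset":[0,0,0],"spin":0},
  {"grip":0,"offset":[0,0,0],"spin":0},
  {"grip":0,"offset":[0,0,0],"spin":0},
  {"grip":0,"offset":[0,0,0],"spin":0},
  {"grip":0,"offset":[0,0,0],"spin":0},
])

```text
time_s: 15.1
tcp_pos: [0.6043, -0.1782, 0.3085]
ee_rot: [[0.196, -0.981, -0.001], [-0.981, -0.196, 0.0], [-0.0, 0.001, -1.0]]
wrist_force: [-0.5, 0.2, 0.5]
gripper_width: 0.005
gripper_force: 0.0
```

```bash
python3 - <<'E'
from station import r
from h import *
s=r.sense();print(np.round(s['tcp_pos'],4),np.round(s['wrist_force'],1),s['time_s'])
c=r.capture('scene');np.savez('scene5.npz',**c);P=cloud(c)
cv2.imwrite('pics/scene5.png',cv2.resize(c['img'][130:260,220:380],None,fx=4.5,fy=4.5,interpolation=cv2.INTER_CUBIC))
yaw=np.radians(-1.35);ey=np.array([-np.sin(yaw),np.cos(yaw),0]);H=np.array([.5273,.0209,.13])
for n in('scene2','scene4','scene5'):
    P=cloud(dict(np.load(n+'.npz')))
    pts=(P[165:235,305:350]-H).reshape(-1,3);y=pts@ey;z=pts[:,2];m=(z>.03)&(z<.16)&(y>-.06)&(y<.02);k=np.polyfit(z[m],y[m],1);print(n,'lid',np.degrees(np.arctan2(1,-k[0])))
E
```

```text
[ 0.6043 -0.1782  0.3085] [-0.5  0.2  0.5] 15.1
scene2 lid 73.499611168356
scene4 lid 75.64059950649441
scene5 lid 75.5166277784254
```

View pics/scene5.png

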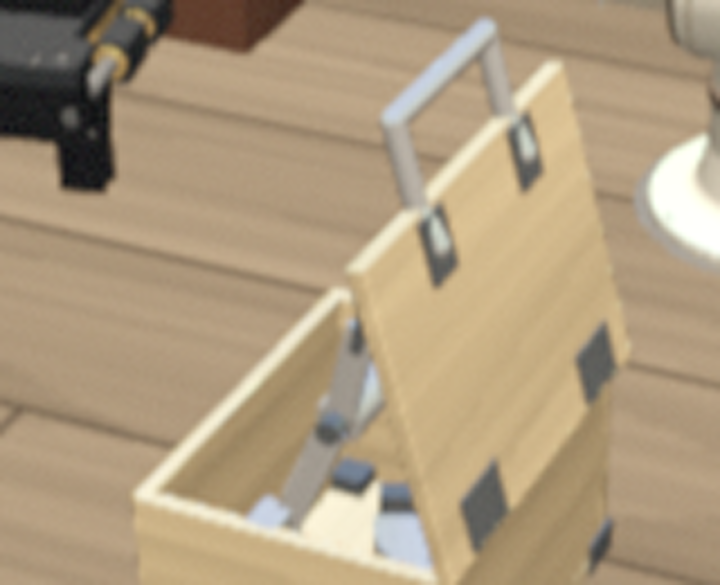

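The stay is unchanged with the robot clear: the knuckle is at crop (331,427), on the locked prediction, and the lid still stands at about 75°. I'll hand it in.

```bash
python3 -c "
from station import r
print(r.finish_job())"
```

```text
the job is handed in; nothing more can be done
None
```

The lid is up at its 75° stop with the stay past straight on its stop, holding unaided with the arm clear. The last picture and the contact forces back this, but the hand-in returned no verdict. The arm never went near the bowl, mallet or bottle. The job was handed in at about 15 s.

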